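# Find the stamped storage case and push it to the dispatch rail

## Task

Push each of the two white storage cases over backwards, away from you, so that it lies on its back and shows you its underside. One of them has a ring with a cross stamped underneath: push that one, as it lies, straight back until its lid end rests squared up against the aluminium dispatch rail, and leave the other lying where it fell. Only push the cases, never lift or carry one, and do not disturb the glassware and the bottle.

Things in the scene. Friction and masses are not known exactly. Their poses are not given: they have to be found in the camera images.
- case_1: white plastic case, 60 deep (x) x 95 wide (y) x 85 mm high (z), 0.18 to 0.35 kg, upright, black latch on its front towards the robot (-x). Origin: centre of the flat underside; z up through the lid. Pushed forward about 75 mm up its front, it tips over its far bottom edge, balances at 35 degrees, then falls on its back: x down, z away from the robot, origin 30 mm up
- case_2: the other case; same shape, size, weight range, frame and behaviour as case_1; they look alike until the underside is seen
- stamp (a point): centre of the stamp, a black moulded ring 49 mm across with a cross in it, in the middle of the underside of one of the two cases (it coincides with that case's origin; hidden while the case stands, the other underside is plain)
- case_1_lid (a point): centre of the lid's top face of case_1, 85 mm along z from that case's origin
- case_2_lid (a point): the same point of case_2
- case_1_mid (a point): centre of case_1, 42.5 mm along z from its origin
- case_2_mid (a point): centre of case_2, 42.5 mm along z from its origin
- rail: the dispatch rail: straight aluminium bar fixed to the worktop behind the cases, 620 mm long (own y), 12 mm thick (x), 30 mm high. Origin: middle of the bottom edge of the face towards the robot; that upright face is the plane x = 0 of its frame, x points away from the robot
- beaker: small clear glass beaker, 55 mm across, 66 mm high, on the worktop between the two cases, loose, a bystander; origin: centre of its underside
- bottle: small amber bottle with a black cap, 48 mm across, 103 mm high, to the left of the cases, loose, a bystander; origin: centre of its underside
- conical_flask: small clear conical flask, 80 mm across, 116 mm high, to the right of the cases, loose, a bystander; origin: centre of its underside
Things that resemble listed ones, but are neither listed nor needed, are in the scene too. Leave any turquoise look-alike of the case_2 alone.

How it is judged:
By the outcome, as a careful person would: the job done as asked, in the order asked, and still so for the second after the job is handed in, with the robot touching nothing.
It also fails if it takes over 48 s, if anything falls off the work surface, if the arm or the gripper's body presses on something with over 40 N, if the wrist force passes 120 N, or if a joint passes its speed limit or range.

## Robot

A 6-joint arm with a two-finger parallel gripper is mounted at the origin on a cart in front of the work surface, level with it; the furniture and walls round the work are solid. World frame = base frame: x ahead of the robot, y to its left, z up, the work surface at z = 0. Lengths are in m, angles in rad, forces in N, time in s.
With the tool pointing down it reaches from about 0.425 to 0.95 m from the base axis. Payload 3.5 kg.
Tool frame: the origin (TCP) lies between the finger pads; the fingertips stand 22 mm ahead of it and the grasp point (between the pads) lies 3 mm ahead of it (ctrl.nose_length is the z of the fingertips in the tool frame, in m); z points along the fingers, y is the line along which they close (so a half turn about z gives the same grasp; the last joint's range is limited). The gripper opens to 85 mm and grips with 20 to 120 N. Pads are 22 mm wide; open, the fingers measure 114 mm over their backs; the gripper's body (76 mm by 85 mm) begins 54 mm behind the grasp point. The pads swing forward as they close: fully open they stand 13 mm farther back than shut.
Start: joints at [-1.285, 0.286, 1.577, -0, 1.279, -0.15], TCP at [0.285, -0.612, 0.253] pointing down, gripper open.
Joint ranges: [-2.77, 2.77], [-0.9, 2.22], [0.21, 2.48], [-1.53, 4.67], [0.24, 2.81], [-2.84, 2.84]. Speed limits (rad/s): [2.79, 2.79, 3.14, 3.14, 3.14, 3.14].

## Interface

Orientations are given as a unit quaternion [x, y, z, w].
In Python, from plant import ctrl gives the robot as it stands. The module is installed in compiled form; this text tells all that it offers.
- The arm moves only by the tool send_rows, never from a script. Its argument "rows" is text: rows parted by semicolons, each of 7 numbers parted by spaces: the turn, a rotation vector about the tool's x, y, z in shares of pi/2 rad (1.0 is pi/2 rad), then the shift along the tool's x, y, z in shares of 500 mm (1.0 is 500 mm), then the opening, from -1 (shut) to 1 (fully open). A call has 1 to 8 rows; each row is the pose to reach, as a shift and turn from the pose commanded when the call began, along the tool's axes at that moment; what a row does not reach only later rows make up. A row lasts 1/8 s, in which the tool goes at most 62.5 mm and 10.7 degrees, less where a joint would pass 70% of its speed; a pose out of reach is approached as far as the arm can. Shift and turn numbers lie between -1 and 1, and a call with a number outside is refused. A call with a gripper value outside its range is refused whole. The fingers move at their own pace and stop on an object; "grip_force" is the grip in N (left out, the last holds). Time passes only in rows, so rows that repeat a pose let the fingers close. It gives the time, the measured TCP pose, the force, the opening and the grip force at its end, in the units of the state.
- ctrl.get_state(): the state, without advancing time (a new reading comes with each control period).
- ctrl.read_camera(name): name is "scene" or "top" or "wrist"; returns a dict with "color" (400x640x3 uint8, red, green, blue), "fx", "fy", "cx", "cy" (pixels), "extrinsics" (4x4, takes a point from world to camera coordinates). Camera axes: x right, y down, z forward; pixel columns grow to the right and rows downward; lengths in m; the calibration is good to about 2 mm. The wrist camera is an equidistant fisheye: a pixel r from the principal point sees the ray r / f radians off the axis. A picture is of the moment at which its call begins. There is no depth.
- ctrl.sign_off(): hands the job in; it is judged then, once.
Trained networks look in a picture, given as the dict that the camera call returned (one of the last four; its "shot" number tells which), for a name from the list of things; names that differ only in an ending like _2 or _b are one class to them, and where a whole thing is asked for, a point or a joint stands for the part that bears it (a point fixed in the world has none). Each returns a list of dicts, best first, with "p" (0 to 1); they miss things now and then, are a little off and sometimes report something else, mostly with a low value. They report only what shows in the picture. A call takes as long as a camera call. They do not tell look-alikes from the thing itself.
- ctrl.look_for(picture, target): "position" ([x, y, z] in m, in the coordinates of the camera as it stood for that picture, good to about 4 mm: the middle of the surface that is visible of it).
The state is a dict: "time": time; "qpos": joint angles; "dq": joint speeds; "joint_efforts": joint torques, N m; "eef_pos": TCP position; "tcp_rot": TCP orientation; "contact_force": force on the tool from outside, world axes, zero at the start; "wrist_torque": the same for the moment, N m; "opening": opening from 0.0 (shut) to 1.0 (fully open); "finger_force": force on a finger pad.
Only numpy, scipy, OpenCV 4.12 (cv2) and the standard library are available. Lean on these libraries where they do the work, as an engineer would, in place of code of your own. Each camera call takes 0.05 s, during which the arm holds its last target. There are 200 camera calls.

## Working session

There is one attempt and no reset: what is moved stays moved. The work goes in short steps, Python scripts to look and compute and a tool call to move; the robot and the scene stay as the last step left them, time stands still between calls to the robot, and variables do not carry over. Pictures are saved under pics/ and viewed, at most 12 in all, crops included, and the job is handed in when it is done.

Besides the shell and the picture viewer there is one more tool, called after "Request:" as name(argument=value, ...) on one line, values as JSON. send_rows: Moves the arm, as the interface text tells. Its arguments: {"type":"object","properties":{"rows":{"type":"string"},"grip_force":{"type":"number"}},"required":["rows"]}

```bash
mkdir -p pics
cat > h.py <<'E'
import numpy as np, cv2
from plant import ctrl
from scipy.spatial.transform import Rotation as R
def cam(n,save=None):
    p=ctrl.read_camera(n)
    if save: cv2.imwrite('pics/'+save,p['color'][:,:,::-1])
    return p
def find(p,t,pmin=0.2):
    E=np.array(p['extrinsics']);o=[]
    for d in ctrl.look_for(p,t):
        if d['p']>=pmin: o.append((round(d['p'],2),np.round(E[:3,:3].T@(np.array(d['position'])-E[:3,3]),3)))
    return o
def proj(p,X):
    E=np.array(p['extrinsics']);c=E[:3,:3]@np.array(X)+E[:3,3]
    return np.array([p['fx']*c[0]/c[2]+p['cx'],p['fy']*c[1]/c[2]+p['cy']])
def unproj(p,uv,z):
    E=np.array(p['extrinsics']);d=E[:3,:3].T@np.array([(uv[0]-p['cx'])/p['fx'],(uv[1]-p['cy'])/p['fy'],1]);o=-E[:3,:3].T@E[:3,3]
    return o+d*(z-o[2])/d[2]
E
python3 - <<'E'
from h import *
s=ctrl.get_state();print(s['time'],s['eef_pos'],R.from_quat(s['tcp_rot']).as_matrix().round(3).tolist(),s['opening'],ctrl.nose_length)
for n in['scene','top']:
    p=cam(n,n+'0.png')
    E=np.array(p['extrinsics']);print(n,(-E[:3,:3].T@E[:3,3]).round(3),p['fx'])
    for t in['case_1','rail','beaker','bottle','conical_flask','case_1_lid','case_1_mid']: print(t,find(p,t))
E
```

```text
0.0 [ 0.28479629 -0.61131247  0.25194299] [[0.907, 0.422, -0.001], [0.422, -0.907, 0.002], [0.0, -0.002, -1.0]] 0.9986502801070962 0.022
scene [-0.13   0.717  0.78 ] 383.9001305728844
case_1 [(0.88, array([0.373, 0.037, 0.067])), (0.84, array([ 0.405, -0.129,  0.075])), (0.77, array([0.462, 0.197, 0.068])), (0.75, array([ 0.458, -0.289,  0.073]))]
rail [(0.97, array([ 0.651, -0.005,  0.019]))]
beaker [(0.67, array([ 0.516, -0.042,  0.048]))]
bottle [(0.59, array([0.5  , 0.309, 0.063]))]
conical_flask [(0.64, array([ 0.514, -0.449,  0.067]))]
case_1_lid [(0.79, array([0.465, 0.203, 0.068])), (0.69, array([ 0.516, -0.041,  0.049]))]
case_1_mid [(0.75, array([0.462, 0.203, 0.068]))]
top [ 0.253 -0.086  1.345] 423.17421993302673
case_1 [(0.82, array([ 0.468, -0.312,  0.086])), (0.7, array([0.476, 0.181, 0.084])), (0.65, array([ 0.422, -0.161,  0.084])), (0.56, array([0.394, 0.018, 0.085]))]
rail [(0.94, array([ 0.655, -0.092,  0.034]))]
beaker [(0.68, array([ 0.522, -0.054,  0.019]))]
bottle [(0.61, array([0.511, 0.289, 0.079]))]
conical_flask [(0.61, array([ 0.495, -0.46 ,  0.042]))]
case_1_lid [(0.64, array([0.476, 0.174, 0.084])), (0.62, array([ 0.465, -0.312,  0.086]))]
case_1_mid [(0.6, array([0.476, 0.178, 0.084]))]
```

View pics/scene0.png

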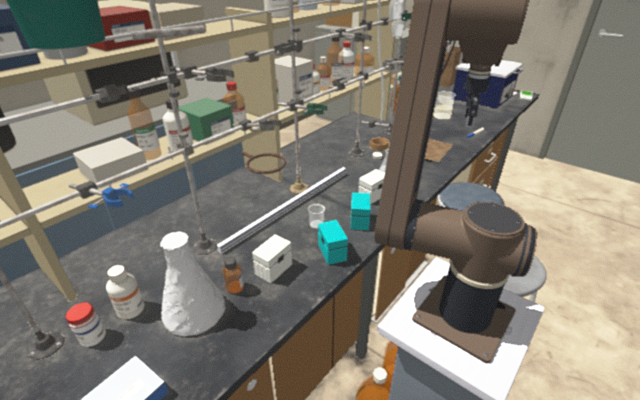

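View pics/top0.png

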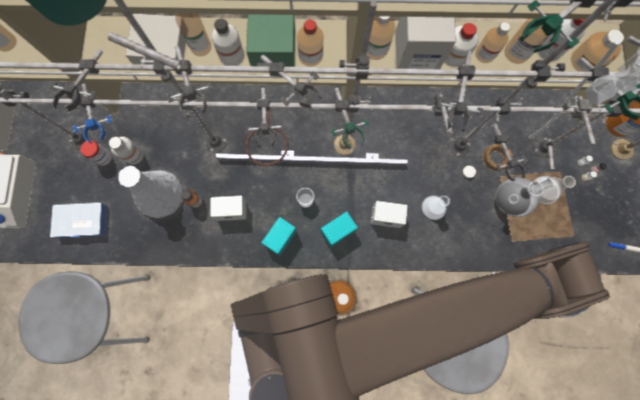

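The scene picture shows white cases at about (273,258) and (372,185), turquoise look-alikes at (333,241) and (361,211), and the rail from (220,247) to (347,171). In the top picture the white lids are at (228,207) and (390,214), the rail runs from (217,156) to (407,162), and the bottle is at (192,199). I'll measure the edges next.

```bash
cat > m.py <<'E'
from h import *
def rect(p,uv,z,thr,half):
    im=p['color'];u,v=map(int,uv);x0,y0=u-half[0],v-half[1]
    c=im[y0:v+half[1],x0:u+half[0]].astype(int)
    m=((c.min(2)>thr)&(c.max(2)-c.min(2)<45)).astype(np.uint8)
    n,l,s,_=cv2.connectedComponentsWithStats(m);k=1+np.argmax(s[1:,4])
    ct=max(cv2.findContours((l==k).astype(np.uint8),cv2.RETR_EXTERNAL,cv2.CHAIN_APPROX_NONE)[0],key=len)
    P=np.array([unproj(p,(a[0][0]+x0,a[0][1]+y0),z)[:2] for a in ct])
    r=cv2.minAreaRect((P*1000).astype(np.float32))
    return np.round(r[0],1),np.round(r[1],1),round(r[2],2),P
if __name__=='__main__':
    p=cam('top')
    for uv,t in(((228,207),150),((390,214),150)):
        for t in(120,150,180,200): print(t,rect(p,uv,.085,t,(26,20))[:3])
    r=rect(p,(312,159),.03,150,(105,14));print(r[:3])
    # rail front (robot-side) edge: lower edge of bright band per column
    g=p['color'].min(2).astype(int)
    pts=[]
    for u in range(222,404,4):
        v0=int(156+6*(u-217)/190);col=g[v0-6:v0+9,u];i=np.where(col>130)[0]
        if len(i): pts.append(unproj(p,(u,v0-6+i.max()+.5),.03)[:2])
    P=np.array(pts);f=np.polyfit(P[:,1],P[:,0],1)
    res=P[:,0]-np.polyval(f,P[:,1]);k=abs(res)<.004;f=np.polyfit(P[k,1],P[k,0],1);print('railfront x=',f,k.sum(),len(k),res.std())
    print([find(p,'rail')])
    A=[]; 
    c=p['color'];a=cv2.resize(c[130:260,170:300],None,fx=3,fy=3,interpolation=2);b=cv2.resize(c[130:260,330:460],None,fx=3,fy=3,interpolation=2)
    cv2.imwrite('pics/crop1.png',np.hstack([a,b])[:,:,::-1])
    q=cam('scene')
    def ray(p,uv):
        E=np.array(p['extrinsics']);d=E[:3,:3].T@np.array([(uv[0]-p['cx'])/p['fx'],(uv[1]-p['cy'])/p['fy'],1]);return -E[:3,:3].T@E[:3,3],d
    for n,a,b in(('ring',(267,147),(266,163)),):
        o1,d1=ray(p,a);o2,d2=ray(q,b);t=np.linalg.lstsq(np.array([d1,-d2]).T,o2-o1,rcond=None)[0];print(n,o1+d1*t[0],o2+d2*t[1])
E
python3 m.py
```

```text
120 (array([482.7, 183.4]), array([63.7, 97.3]), 3.94)
150 (array([482.8, 183.8]), array([62. , 96.7]), 4.09)
180 (array([482.7, 183.4]), array([59.1, 91.3]), 3.91)
200 (array([482.9, 183.4]), array([57.5, 91.3]), 3.91)
120 (array([ 472.3, -310.4]), array([107.6,  66.4]), 85.03)
150 (array([ 472.5, -311.3]), array([101.3,  61.8]), 82.77)
180 (array([ 472. , -313.4]), array([95.8, 58.5]), 83.23)
200 (array([ 472.1, -313.2]), array([94.1, 57.1]), 83.23)
(array([ 660.7, -180.4]), array([401.1,  33.1]), 88.88)
railfront x= [0.01529383 0.64689651] 44 45 0.0027537592822627845
[[(0.7, array([ 0.654, -0.092,  0.037])), (0.22, array([0.478, 0.178, 0.085]))]]
ring [0.61961493 0.04806819 0.24028737] [0.62375842 0.0513288  0.24205965]
```

View pics/crop1.png

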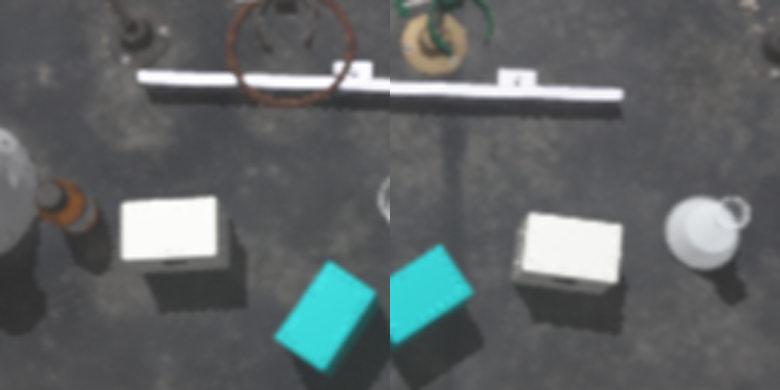

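The crop shows the left lid square near (170,228), latch towards the robot, with the bottle at its left. The right lid is at (575,247), the flask well to its right, and the rail is clear of both cases. I'm starting with the right case.

```bash
cat > g.py <<'E'
from h import *
import sys
def go(x,y,z,yaw):
    s=ctrl.get_state();R0=R.from_quat(s['tcp_rot']);a=np.radians(yaw)
    T=R.from_matrix(np.array([[np.cos(a),np.sin(a),0],[np.sin(a),-np.cos(a),0],[0,0,-1.]]))
    print('turn',(R0.inv()*T).as_rotvec(degrees=True).round(1),'shift',(R0.inv().apply(np.array([x,y,z])-s['eef_pos'])*1000).round(1))
if __name__=='__main__':
    s=ctrl.get_state();print(s['time'],s['eef_pos'].round(4),R.from_quat(s['tcp_rot']).as_euler('xyz',degrees=True).round(1),s['contact_force'].round(1),s['opening'],s['qpos'].round(2))
    if len(sys.argv)>4: go(*map(float,sys.argv[1:5]))
E
python3 g.py .4166 -.3064 .20 -6.8
```

```text
0.95 [ 0.285  -0.6119  0.2533] [-180.   -0.   25.] [0.4 0.3 0.4] 1.000512969153241 [-1.28  0.29  1.58 -0.    1.28 -0.15]
turn [-0.   0.  31.8] shift [ 248.3 -221.3   53.3]
```

The rows are not in the units I measure in: shifts go in shares of 500 mm and turns go in shares of pi/2 rad. I convert before sending: 248 mm / 500 = 0.496, -221 mm / 500 = -0.442, 31.8 degrees / 90 = 0.3533.

Request:
send_rows(rows="0 0 0.0889 0.124 -0.11 0.02 0;0 0 0.1778 0.248 -0.22 0.04 0;0 0 0.2667 0.372 -0.33 0.08 0;0 0 0.3533 0.496 -0.442 0.106 0;0 0 0.3533 0.496 -0.442 0.106 0;0 0 0.3533 0.496 -0.442 0.2 0;0 0 0.3533 0.496 -0.442 0.322 0;0 0 0.3533 0.496 -0.442 0.322 0")

```text
time: 1.95
eef_pos: [0.4137, -0.3033, 0.0875]
tcp_rot: [0.998, -0.059, -0.004, -0.004]
contact_force: [-0.2, -0.1, -0.5]
opening: 0.505
finger_force: 0.0
```

```bash
python3 g.py .4166 -.3064 .091 -6.8; python3 -c "
from h import *
cam('wrist','w1.png')"
```

```text
1.95 [ 0.4137 -0.3033  0.0875] [-179.5    0.5   -6.8] [-0.2 -0.1 -0.5] 0.5049696529081997 [-0.83  0.14  2.08 -0.    0.93  0.86]
turn [-0.5  0.5  0. ] shift [ 3.2  2.7 -3.5]
```

View pics/w1.png

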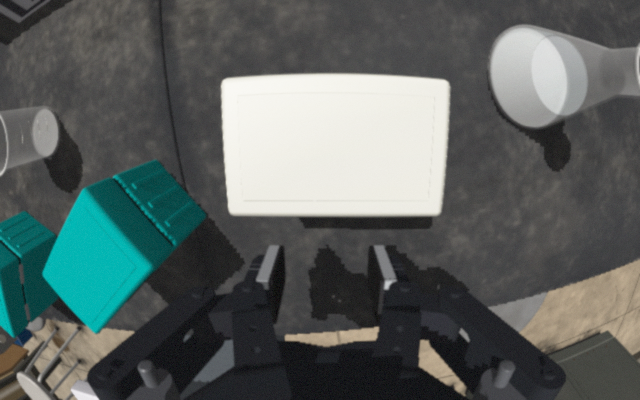

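The wrist view shows the white lid centred ahead of the fingers, spanning columns 222–450. The fingers are at 270 and 382, with the flask and turquoise case clear on either side.

To row units: 50 mm / 500 = 0.1, 45 mm / 500 = 0.09.

Request:
send_rows(rows="0 0 0 0.016 0.004 -0.006 0;0 0 0 0.03 0.004 -0.006 0;0 0 0 0.042 0.004 -0.006 0;0 0 0 0.054 0.004 -0.006 0;0 0 0 0.066 0.004 -0.006 0;0 0 0 0.078 0.004 -0.006 0;0 0 0 0.09 0.004 -0.006 0;0 0 0 0.1 0.004 -0.006 0")

```text
time: 3.0
eef_pos: [0.4665, -0.3148, 0.0952]
tcp_rot: [0.998, -0.06, 0.0, 0.0]
contact_force: [0.4, -1.7, -0.7]
opening: 0.499
finger_force: 0.1
```

To row units: 11 mm / 500 = 0.022, 8 mm / 500 = 0.016.

Request:
send_rows(rows="0 0 0 0.008 0 0 0;0 0 0 0.016 0 0 0;0 0 0 0.022 0 0 0;0 0 0 0.022 0 0 0")

```text
time: 3.5
eef_pos: [0.4778, -0.3165, 0.0962]
tcp_rot: [0.998, -0.059, 0.001, 0.001]
contact_force: [-0.1, -0.6, -0.2]
opening: 0.498
finger_force: 0.0
```

```bash
python3 g.py; python3 -c "
from h import *
p=cam('wrist','w2.png')"
```

```text
3.5 [ 0.4778 -0.3165  0.0962] [ 1.799e+02 -1.000e-01 -6.800e+00] [-0.1 -0.6 -0.2] 0.49829010250997946 [-0.76  0.25  1.94  0.    0.95  0.93]
```

View pics/w2.png

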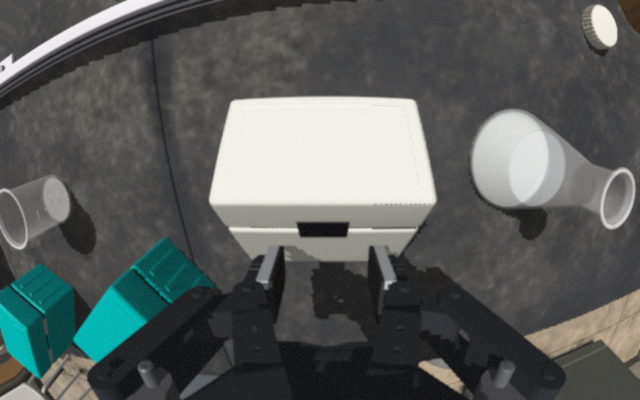

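The case is partly tipped: the lid is at rows 97–205 and the latch front shows at (323,229). I'll continue a little further.

To row units: 9 mm / 500 = 0.018, 6 mm / 500 = 0.012.

Request:
send_rows(rows="0 0 0 0.006 0 0 0;0 0 0 0.012 0 0 0;0 0 0 0.018 0 0 0;0 0 0 0.018 0 0 0")

```text
time: 4.05
eef_pos: [0.486, -0.3172, 0.0952]
tcp_rot: [0.998, -0.06, 0.0, -0.0]
contact_force: [0.7, -0.1, -0.3]
opening: 0.499
finger_force: 0.0
```

```bash
python3 g.py; python3 -c "
from h import *
p=cam('wrist','w3.png');q=cam('scene')
a=cv2.resize(p['color'],(480,300));b=cv2.resize(q['color'][150:230,320:448],(480,300),interpolation=2)
cv2.imwrite('pics/w3c.png',np.vstack([a,b])[:,:,::-1])"
```

```text
4.05 [ 0.486  -0.3172  0.0952] [-180.    -0.    -6.8] [ 0.7 -0.1 -0.3] 0.49861464679554807 [-0.75  0.26  1.92  0.    0.96  0.94]
```

View pics/w3c.png

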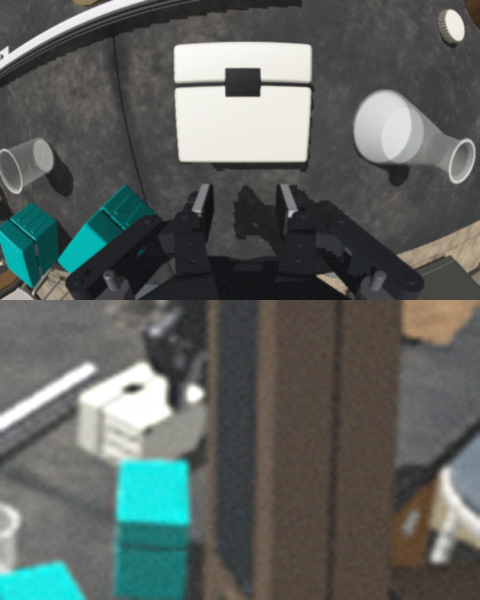

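The right case now lies on its back, with its latch up at (242,82). Next is the left case.

```bash
python3 g.py .427 .1795 .20 4;python3 g.py .42 -.30 .24 -6.8
```

```text
4.15 [ 0.4858 -0.3171  0.0952] [-180.     0.    -6.8] [0.4 0.5 0.5] 0.5024302955781488 [-0.75  0.26  1.92 -0.    0.96  0.94]
turn [ -0.    0.  -10.8] shift [-117.4 -486.1 -104.7]
4.15 [ 0.4858 -0.3171  0.0952] [-180.     0.    -6.8] [0.4 0.5 0.5] 0.5024302955781488 [-0.75  0.26  1.92 -0.    0.96  0.94]
turn [-0.  0. -0.] shift [ -67.4   -9.2 -144.8]
```

To row units: -360 mm / 500 = -0.72, -180 mm / 500 = -0.36, -8 degrees / 90 = -0.0889.

Request:
send_rows(rows="0 0 0 -0.06 -0.01 -0.12 0;0 0 0 -0.1 -0.02 -0.24 0;0 0 0 -0.1 -0.12 -0.29 0;0 0 0 -0.11 -0.24 -0.29 0;0 0 -0.0222 -0.12 -0.36 -0.29 0;0 0 -0.0444 -0.13 -0.48 -0.29 0;0 0 -0.0667 -0.14 -0.6 -0.29 0;0 0 -0.0889 -0.156 -0.72 -0.28 0")

```text
time: 5.15
eef_pos: [0.4511, 0.0514, 0.2361]
tcp_rot: [1.0, 0.011, 0.001, 0.0]
contact_force: [1.2, 0.4, -0.4]
opening: 0.5
finger_force: 0.0
```

```bash
python3 g.py .427 .1795 .20 4
```

```text
5.15 [0.4511 0.0514 0.2361] [ 1.8e+02 -1.0e-01  1.2e+00] [ 1.2  0.4 -0.4] 0.4997834977092421 [-0.11 -0.21  2.12  0.    1.23  1.44]
turn [ 0.  -0.1 -2.8] shift [ -21.5 -128.6   36. ]
```

To row units: 141 mm / 500 = 0.282, -128 mm / 500 = -0.256, -2.8 degrees / 90 = -0.0311.

Request:
send_rows(rows="0 0 -0.0167 -0.02 -0.11 0.01 0;0 0 -0.0311 -0.044 -0.22 0.02 0;0 0 -0.0311 -0.044 -0.256 0.06 0;0 0 -0.0311 -0.044 -0.256 0.12 0;0 0 -0.0311 -0.044 -0.256 0.2 0;0 0 -0.0311 -0.044 -0.256 0.282 0;0 0 -0.0311 -0.044 -0.256 0.282 0;0 0 -0.0311 -0.044 -0.256 0.282 0")

```text
time: 6.15
eef_pos: [0.4275, 0.1773, 0.0957]
tcp_rot: [0.999, 0.035, 0.001, -0.0]
contact_force: [0.4, 0.3, -0.1]
opening: 0.503
finger_force: 0.0
```

```bash
python3 g.py .427 .1795 .096 4
```

```text
6.15 [0.4275 0.1773 0.0957] [-1.8e+02 -1.0e-01  4.0e+00] [ 0.4  0.3 -0.1] 0.5034128463117962 [0.17 0.01 2.2  0.   0.92 1.67]
turn [-0.  -0.1 -0. ] shift [-0.3 -2.3 -0.3]
```

To row units: 51 mm / 500 = 0.102, 45 mm / 500 = 0.09.

Request:
send_rows(rows="0 0 0 0.016 -0.004 0 0;0 0 0 0.03 -0.004 0 0;0 0 0 0.042 -0.004 0 0;0 0 0 0.054 -0.004 0 0;0 0 0 0.066 -0.004 0 0;0 0 0 0.078 -0.004 0 0;0 0 0 0.09 -0.004 0 0;0 0 0 0.102 -0.004 0 0")

```text
time: 7.15
eef_pos: [0.4779, 0.1827, 0.0948]
tcp_rot: [0.999, 0.035, 0.0, -0.0]
contact_force: [-3.4, -0.8, 11.8]
opening: 0.503
finger_force: 5.4
```

To row units: 11 mm / 500 = 0.022, 9 mm / 500 = 0.018.

Request:
send_rows(rows="0 0 0 0.006 0 0 0;0 0 0 0.012 0 0 0;0 0 0 0.018 0 0 0;0 0 0 0.022 0 0 0;0 0 0 0.022 0 0 0;0 0 0 0.022 0 0 0")

```text
time: 7.9
eef_pos: [0.4918, 0.1837, 0.0981]
tcp_rot: [0.999, 0.035, 0.004, -0.0]
contact_force: [-1.9, -0.7, 13.0]
opening: 0.501
finger_force: 5.2
```

```bash
python3 g.py; python3 -c "
from h import *
p=cam('wrist');q=cam('scene')
for t in('stamp','case_1'): print(t,find(q,t,.1),find(p,t,.1))
a=cv2.resize(p['color'],(480,300));b=cv2.resize(q['color'][200:300,200:360],(480,300),interpolation=2)
cv2.imwrite('pics/w4c.png',np.vstack([a,b])[:,:,::-1])"
```

```text
7.9 [0.4918 0.1837 0.0981] [-180.    -0.5    4. ] [-1.9 -0.7 13. ] 0.5012495368211668 [ 0.16  0.14  2.06 -0.    0.93  1.67]
stamp [(0.84, array([0.491, 0.217, 0.06 ]))] [(0.61, array([0.533, 0.187, 0.09 ]))]
case_1 [(0.94, array([ 0.534, -0.304,  0.051])), (0.89, array([ 0.408, -0.127,  0.073])), (0.77, array([0.493, 0.212, 0.062])), (0.56, array([0.372, 0.04 , 0.071]))] [(0.94, array([0.534, 0.183, 0.088])), (0.7, array([ 0.428, -0.126,  0.041])), (0.66, array([0.433, 0.029, 0.062]))]
```

View pics/w4c.png

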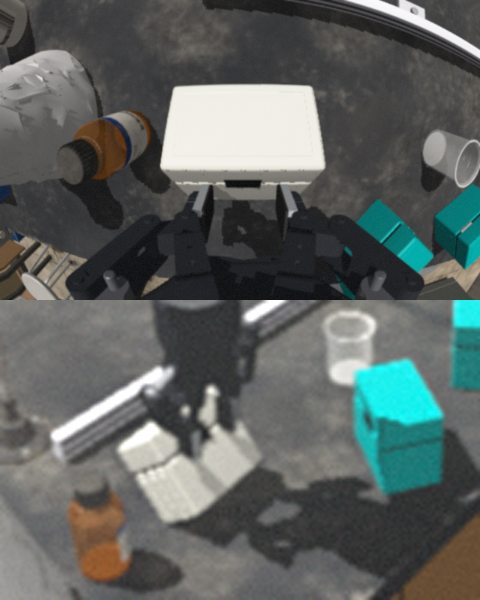

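The left case is tilted but not over: the lid still shows at (243,130) in the wrist view, and the tool feels 13 N upward. The tips are bearing down on the front face, so I'll relieve them upward while going forward.

To row units: 9 mm / 500 = 0.018, -8 mm / 500 = -0.016.

Request:
send_rows(rows="0 0 0 0.002 0 -0.008 0;0 0 0 0.006 0 -0.014 0;0 0 0 0.012 0 -0.016 0;0 0 0 0.018 0 -0.016 0;0 0 0 0.018 0 -0.016 0")

```text
time: 8.82
eef_pos: [0.4973, 0.1839, 0.102]
tcp_rot: [0.999, 0.035, -0.0, 0.0]
contact_force: [-0.4, 0.2, -0.1]
opening: 0.5
finger_force: 0.0
```

```bash
python3 g.py; python3 -c "
from h import *
p=cam('wrist');q=cam('scene')
for t in('stamp','case_1'): print(t,find(q,t,.1))
a=cv2.resize(p['color'],(480,300));b=cv2.resize(q['color'][200:300,200:360],(480,300),interpolation=2)
cv2.imwrite('pics/w5c.png',np.vstack([a,b])[:,:,::-1])"
```

```text
8.825 [0.4973 0.1839 0.102 ] [180.   0.   4.] [-0.4  0.2 -0.1] 0.5000774272716361 [0.16 0.15 2.04 0.   0.95 1.66]
stamp [(0.86, array([0.532, 0.214, 0.051]))]
case_1 [(0.93, array([ 0.53 , -0.306,  0.051])), (0.64, array([0.375, 0.039, 0.073])), (0.61, array([0.534, 0.211, 0.048])), (0.57, array([ 0.405, -0.13 ,  0.076]))]
```

View pics/w5c.png

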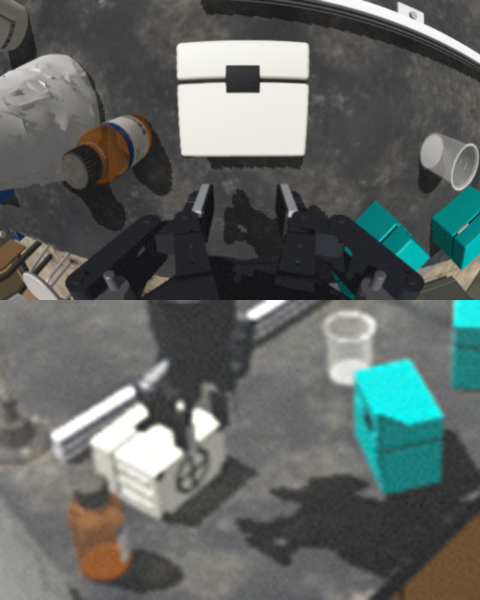

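It fell. The stamp, a ring with a cross, shows at (190,468) on the left case, so that one goes to the rail. I'll back off, lower the tool and measure.

Request:
send_rows(rows="0 0 0 -0.03 0 0 0;0 0 0 -0.06 0 0 0;0 0 0 -0.08 0 0 0;0 0 0 -0.08 0 0.04 0;0 0 0 -0.08 0 0.08 0;0 0 0 -0.08 0 0.104 0;0 0 0 -0.08 0 0.104 0")

```text
time: 9.9
eef_pos: [0.4564, 0.1811, 0.0496]
tcp_rot: [0.999, 0.035, -0.001, 0.0]
contact_force: [-0.1, 0.2, 0.4]
opening: 0.505
finger_force: 0.0
```

```bash
python3 g.py
cat > w.py <<'E'
from h import *
def fish(p,uv,z):
    E=np.array(p['extrinsics']);d=np.array([uv[0]-p['cx'],uv[1]-p['cy']]);r=np.hypot(*d);th=r/p['fx']
    d=E[:3,:3].T@np.array([*(d/r*np.sin(th)),np.cos(th)]);o=-E[:3,:3].T@E[:3,3];return (o+d*(z-o[2])/d[2])
def case(p,z=.06):
    c=p['color'].astype(int);m=((c.min(2)>165)&(c.max(2)-c.min(2)<40)).astype(np.uint8)
    m[:, :180]=0;m[:,470:]=0;m[250:]=0;m[:35]=0
    m=cv2.morphologyEx(m,cv2.MORPH_CLOSE,np.ones((25,25)))
    ct=max(cv2.findContours(m,cv2.RETR_EXTERNAL,cv2.CHAIN_APPROX_NONE)[0],key=cv2.contourArea)
    P=np.array([fish(p,a[0],z)[:2] for a in ct]);return P,cv2.boundingRect(ct)
if __name__=='__main__':
    import sys
    p=cam('wrist',sys.argv[1]);P,b=case(p);print(b,cv2.minAreaRect((P*1000).astype(np.float32)))
    q=cam('top',sys.argv[2]);
    for pp,t in((p,'case_1'),(p,'rail'),(p,'bottle'),(q,'case_1'),(q,'bottle'),(q,'beaker')): print(t,find(pp,t,.3))
E
python3 w.py w6.png t6.png; python3 -c "
import cv2,numpy as np
a=cv2.imread('pics/w6.png');b=cv2.imread('pics/t6.png')
cv2.imwrite('pics/c6.png',np.vstack([cv2.resize(a,(480,300)),cv2.resize(b[130:250,150:342],(480,300),interpolation=2)]))"
```

```text
9.9 [0.4564 0.1811 0.0496] [1.8e+02 1.0e-01 4.0e+00] [-0.1  0.2  0.4] 0.505210291768895 [ 0.17  0.16  2.15 -0.    0.83  1.67]
(197, 35, 252, 112) ((539.6582641601562, 188.03172302246094), (42.37860870361328, 91.86089324951172), 3.8812437057495117)
case_1 [(0.87, array([0.547, 0.18 , 0.058])), (0.66, array([ 0.409, -0.117,  0.017])), (0.56, array([0.425, 0.033, 0.062]))]
rail [(0.57, array([ 0.651, -0.032,  0.011]))]
bottle [(0.67, array([0.515, 0.286, 0.074]))]
case_1 [(0.97, array([ 0.537, -0.321,  0.061])), (0.94, array([ 0.421, -0.16 ,  0.084])), (0.83, array([0.569, 0.171, 0.06 ])), (0.6, array([0.392, 0.018, 0.085]))]
bottle [(0.68, array([ 0.54 , -0.32 ,  0.058])), (0.41, array([0.568, 0.17 , 0.053]))]
beaker [(0.62, array([ 0.524, -0.054,  0.021]))]
```

View pics/c6.png

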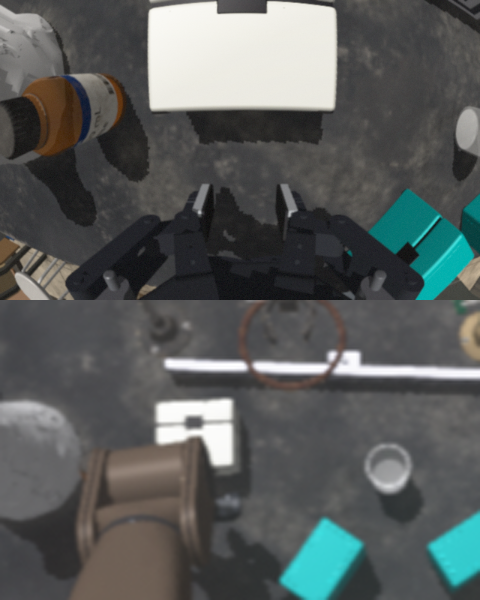

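The case lies at yaw ~4°: its underside edge is at row 108 and columns 150–336 of the wrist crop, and its lid end is at row 400 of the top crop. The rail is about 46 mm beyond it. I'll square the tool to the rail (−0.9°) and push.

```bash
python3 g.py .495 .1865 .050 -0.9
```

```text
10.3 [0.4577 0.1813 0.0508] [-1.8e+02 -1.0e-01  4.0e+00] [ 0.1 -0.5 -0.3] 0.5022479359407661 [ 0.17  0.16  2.15 -0.    0.83  1.67]
turn [-0.  -0.1  4.9] shift [37.6 -2.6  0.9]
```

To row units: 37 mm / 500 = 0.074, 25 mm / 500 = 0.05, 4.9 degrees / 90 = 0.0544.

Request:
send_rows(rows="0 0 0.0222 0.024 -0.006 0 0.3;0 0 0.0544 0.05 -0.006 0 0.3;0 0 0.0544 0.074 -0.006 0 0.3;0 0 0.0544 0.074 -0.006 0 0.3")

```text
time: 10.8
eef_pos: [0.495, 0.1868, 0.0507]
tcp_rot: [1.0, -0.008, 0.0, -0.0]
contact_force: [-0.4, 0.3, 0.8]
opening: 0.65
finger_force: 0.0
```

To row units: 40 mm / 500 = 0.08, 34 mm / 500 = 0.068.

Request:
send_rows(rows="0 0 0 0.008 0 0 0.3;0 0 0 0.016 0 0 0.3;0 0 0 0.024 0 0 0.3;0 0 0 0.034 0 0 0.3;0 0 0 0.044 0 0 0.3;0 0 0 0.056 0 0 0.3;0 0 0 0.068 0 0 0.3;0 0 0 0.08 0 0 0.3")

```text
time: 11.8
eef_pos: [0.5344, 0.186, 0.0502]
tcp_rot: [1.0, -0.008, -0.0, 0.0]
contact_force: [-1.5, -0.4, 0.1]
opening: 0.647
finger_force: 0.7
```

```bash
python3 g.py .5535 .186 .05 -.9; python3 w.py w7.png t7.png; python3 -c "
import cv2,numpy as np
a=cv2.imread('pics/w7.png');b=cv2.imread('pics/t7.png')
cv2.imwrite('pics/c7.png',np.vstack([cv2.resize(a,(480,300)),cv2.resize(b[140:200,180:276],(480,300),interpolation=2)]))"
```

```text
11.8 [0.5344 0.186  0.0502] [180.    0.   -0.9] [-1.5 -0.4  0.1] 0.6469302888726126 [ 0.16  0.3   1.97 -0.    0.87  1.74]
turn [ 0.  0. -0.] shift [19.1 -0.3  0.2]
(201, 54, 250, 196) ((591.7283325195312, 185.0688934326172), (91.9501953125, 74.3582763671875), 89.0416259765625)
case_1 [(0.86, array([0.439, 0.015, 0.041])), (0.74, array([ 0.423, -0.121,  0.025])), (0.62, array([0.595, 0.178, 0.057]))]
rail [(0.94, array([0.652, 0.133, 0.029]))]
bottle [(0.94, array([0.525, 0.291, 0.065]))]
case_1 [(0.88, array([ 0.42 , -0.162,  0.085])), (0.71, array([0.397, 0.015, 0.086])), (0.7, array([0.598, 0.149, 0.058])), (0.63, array([ 0.54, -0.32,  0.06]))]
bottle []
beaker [(0.61, array([ 0.522, -0.054,  0.019]))]
```

View pics/c7.png

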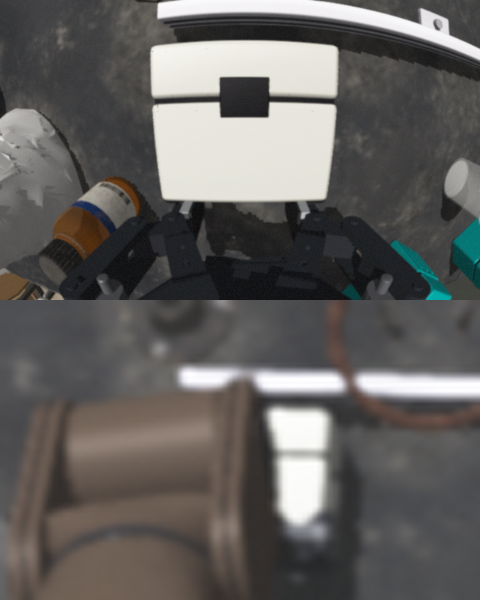

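The case is now squared to the tool, and its lid end (row 44 of the wrist crop) is about 19 mm short of the rail. The bottle is clear. I'll finish the push slowly.

Request:
send_rows(rows="0 0 0 0.008 0 0 0.3;0 0 0 0.016 0 0 0.3;0 0 0 0.022 0 0 0.3;0 0 0 0.026 0 0 0.3;0 0 0 0.03 0 0 0.3;0 0 0 0.033 0 0 0.3;0 0 0 0.033 0 0 0.3")

```text
time: 13.08
eef_pos: [0.5508, 0.1858, 0.0503]
tcp_rot: [1.0, -0.008, 0.0, -0.0]
contact_force: [-0.3, 0.0, -0.2]
opening: 0.651
finger_force: 0.4
```

Request:
send_rows(rows="0 0 0 0.002 0 0 0.3;0 0 0 0.004 0 0 0.3;0 0 0 0.006 0 0 0.3;0 0 0 0.006 0 0 0.3")

```text
time: 13.58
eef_pos: [0.5537, 0.1858, 0.0503]
tcp_rot: [1.0, -0.008, 0.0, -0.0]
contact_force: [-0.7, 0.8, -0.0]
opening: 0.653
finger_force: 0.5
```

To row units: 2 mm / 500 = 0.004, 1 mm / 500 = 0.002.

Request:
send_rows(rows="0 0 0 0.002 0 0 0.3;0 0 0 0.004 0 0 0.3;0 0 0 0.004 0 0 0.3")

```text
time: 13.95
eef_pos: [0.5557, 0.1858, 0.0503]
tcp_rot: [1.0, -0.008, 0.0, -0.0]
contact_force: [-0.5, 0.1, -0.8]
opening: 0.647
finger_force: 0.4
```

To row units: 2 mm / 500 = 0.004, 1 mm / 500 = 0.002.

Request:
send_rows(rows="0 0 0 0.002 0 0 0.3;0 0 0 0.004 0 0 0.3;0 0 0 0.004 0 0 0.3")

```text
time: 14.32
eef_pos: [0.5567, 0.1857, 0.0503]
tcp_rot: [1.0, -0.008, -0.001, 0.0]
contact_force: [-5.6, -1.1, 3.2]
opening: 0.649
finger_force: 2.5
```

To row units: 2 mm / 500 = 0.004, 1 mm / 500 = 0.002.

Request:
send_rows(rows="0 0 0 0.002 0 0 0.3;0 0 0 0.004 0 0 0.3;0 0 0 0.004 0 0 0.3;0 0 0 0.004 0 0 0.3")

```text
time: 14.82
eef_pos: [0.5568, 0.1857, 0.0503]
tcp_rot: [1.0, -0.008, -0.004, 0.0]
contact_force: [-11.2, -0.6, 8.9]
opening: 0.652
finger_force: 5.6
```

```bash
python3 g.py; python3 w.py w8.png t8.png
python3 - <<'E'
from h import *
c=cv2.imread('pics/w8.png')
cv2.imwrite('pics/c8.png',cv2.resize(c[20:280,150:500],None,fx=2,fy=2,interpolation=2))
E
```

```text
14.825 [0.5568 0.1857 0.0503] [179.9   0.5  -0.9] [-11.2  -0.6   8.9] 0.6516136443732264 [0.15 0.35 1.91 0.   0.89 1.74]
(200, 39, 270, 211) ((616.9461059570312, 180.94161987304688), (99.34928894042969, 80.01492309570312), 89.03473663330078)
case_1 [(0.95, array([0.615, 0.178, 0.058])), (0.73, array([ 0.425, -0.119,  0.039])), (0.62, array([0.398, 0.055, 0.011]))]
rail [(0.64, array([0.663, 0.102, 0.027]))]
bottle [(0.97, array([0.535, 0.301, 0.054]))]
case_1 [(0.85, array([0.395, 0.021, 0.084])), (0.78, array([ 0.545, -0.317,  0.061])), (0.77, array([ 0.421, -0.163,  0.085])), (0.48, array([0.618, 0.146, 0.061]))]
bottle []
beaker [(0.69, array([ 0.524, -0.053,  0.02 ]))]
```

View pics/c8.png

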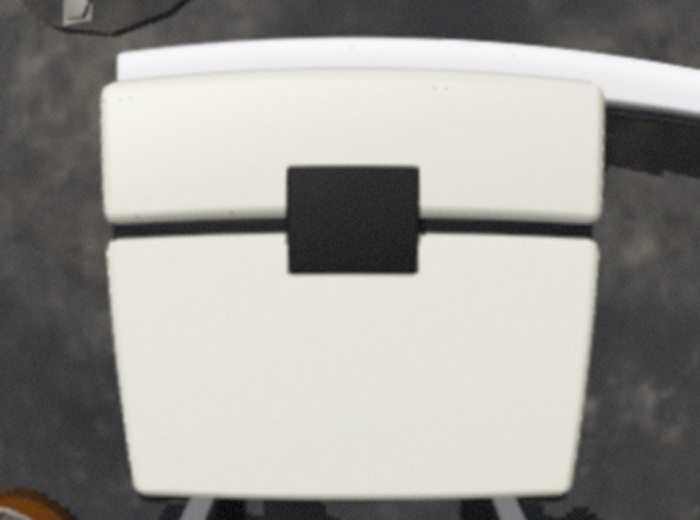

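The lid end is flush against the rail along its width, with forces that rise without further motion (11 N). I'll back off straight, then raise.

To row units: -150 mm / 500 = -0.3, -110 mm / 500 = -0.22.

Request:
send_rows(rows="0 0 0 -0.01 0 0 0.3;0 0 0 -0.04 0 0 0.3;0 0 0 -0.1 0 0 0.3;0 0 0 -0.16 0 0 0.3;0 0 0 -0.16 0 -0.1 0.3;0 0 0 -0.16 0 -0.22 0.3;0 0 0 -0.16 0 -0.3 0.3;0 0 0 -0.16 0 -0.3 0.3")

```text
time: 16.23
eef_pos: [0.4818, 0.1875, 0.2051]
tcp_rot: [1.0, -0.008, 0.005, -0.001]
contact_force: [0.1, 0.1, 0.0]
opening: 0.649
finger_force: 0.0
```

Run:
```python
from h import *
from w import fish
p=cam('wrist','w9.png');q=cam('scene','s9.png');print(ctrl.get_state()['contact_force'].round(1))
for t in('stamp','case_1','bottle','beaker','conical_flask'): print(t,find(q,t,.3))
a=cv2.resize(p['color'],(480,300));b=cv2.resize(q['color'][150:300,200:440],(480,300),interpolation=2)
cv2.imwrite('pics/c9.png',np.vstack([a,b])[:,:,::-1])
c=p['color'].astype(int);m=((c.min(2)>165)&(c.max(2)-c.min(2)<40)).astype(np.uint8)
n,l,s,ce=cv2.connectedComponentsWithStats(m);print([(x.tolist()) for x in s[1:] if x[4]>800])
```

```text
[-0.4  0.1 -0. ]
stamp [(0.67, array([0.585, 0.199, 0.055]))]
case_1 [(0.76, array([0.373, 0.036, 0.072])), (0.68, array([0.586, 0.194, 0.06 ])), (0.63, array([ 0.406, -0.13 ,  0.074])), (0.56, array([ 0.534, -0.304,  0.051]))]
bottle [(0.9, array([0.497, 0.312, 0.065]))]
beaker [(0.79, array([ 0.516, -0.042,  0.046]))]
conical_flask [(0.75, array([ 0.494, -0.451,  0.046])), (0.56, array([ 0.515, -0.042,  0.048]))]
[[270, 4, 314, 53, 5356], [272, 38, 110, 61, 6338], [15, 83, 143, 64, 2160], [1, 215, 53, 42, 1576]]
```

View pics/c9.png

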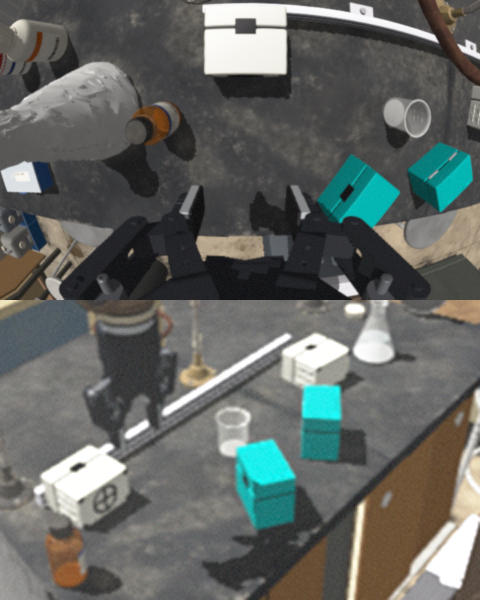

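The stamped case lies with its stamp at (105,497) and its lid end against the rail. The other lies with a plain underside at (315,362). The glassware and the bottle are undisturbed, and the robot is clear of everything.

```bash
python3 -c "
from plant import ctrl
print(ctrl.sign_off())"
```

```text
the job is handed in; nothing more can be done
None
```

Both white cases were pushed onto their backs; the stamped left one is squared up against the dispatch rail, the plain right one lies where it fell, the glassware and bottle look undisturbed, and the job is handed in.

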